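Clip the tool-chest key onto the bench key eye

ROBOT

A 7-joint arm with a two-finger parallel gripper is mounted at the origin on the work surface. World frame = base frame: x ahead of the robot, y to its left, z up, the work surface at z = 0. Lengths are in m, angles in rad, forces in N, time in s.
With the tool pointing down it reaches from about 0.35 to 0.9 m from the base axis. Payload 8.1 kg.
Tool frame: the origin (TCP) lies on the centre line of the jaws, within the pads' length; the fingertips stand 19 mm ahead of it and the grasp point (between the pads) is the TCP (arm.tip_reach is the distance from the TCP to the fingertips, in m); z points along the fingers, y is the line along which they close (so a half turn about z gives the same grasp; the last joint's range is limited). The gripper opens to 92 mm and grips with 3 to 60 N. Pads are 19 mm wide; open, the fingers measure 130 mm over their backs; the gripper's body (75 mm by 190 mm) begins 47 mm behind the grasp point.
Start: joints at [-1.397, 0.434, 0.025, 1.573, -0.012, 1.134, -0.075], TCP at [0.171, 0.601, 0.246] pointing down, gripper open.
Joint ranges: [-2.62, 2.62], [-0.44, 2.09], [-1.27, 1.32], [0.08, 2.57], [-1.32, 4.46], [0.12, 2], [-2.74, 2.74]. Speed limits (rad/s): [2.22, 2.22, 3.01, 3.01, 3.14, 3.14, 3.14].

INTERFACE

Orientations are given as a rotation vector (axis times angle).
In Python, from cell import arm gives the robot as it stands.
- The arm moves only by the tool arm_command, never from a script. Its argument "targets" is a list that holds one entry, the list of rows, each a list of 6 numbers: the shift along the tool's x, y, z in m, then the turn, a rotation vector about the tool's x, y, z in rad. A call has 1 to 10 rows; each row shifts and turns the commanded pose from where the row before left it, along the tool's axes as they then stand; what a row does not reach is not made up. A row lasts 1/8 s, in which the tool goes at most 62.5 mm and 10.7 degrees, less where a joint would pass 70% of its speed; a pose out of reach is approached as far as the arm can. A call with a gripper value outside its range is refused whole. "jaw" is the finger opening in m, from 0 to 0.0918, set as the call begins (left out, the last holds). The fingers move at their own pace and stop on an object; "newtons" is the grip in N (left out, the last holds). Time passes only in rows, so rows that do not move let the fingers close. It gives the time, the measured TCP pose, the force, the opening and the grip force at its end, in the units of the state.
- arm.observe(): the state, without advancing time (a new reading comes with each control period).
- arm.get_image(name): name is "scene" or "top" or "wrist"; returns a dict with "pixels" (400x640x3 uint8, red, green, blue), "z_map" (400x640 float32, m along the optical axis (not along the pixel's ray), 0 where there is no reading), "fx", "fy", "cx", "cy" (pixels), "xyz" and "rotation" of the camera in the world; the wrist camera has in their place "T_tool_cam" (4x4, takes a point from camera to tool coordinates, whose origin is the TCP and whose axes are the flange's). Camera axes: x right, y down, z forward; pixel columns grow to the right and rows downward; lengths in m; the calibration is good to about 2 mm. The wrist camera is an equidistant fisheye: a pixel r from the principal point sees the ray r / f radians off the axis. A picture is of the moment at which its call begins: read the wrist's pose just before it.
- arm.sign_off(): hands the job in; it is judged then, once.
The state is a dict: "clock": time; "joints": joint angles; "dq": joint speeds; "joint_efforts": joint torques, N m; "position": TCP position; "ee_rot": TCP orientation; "force": force on the tool from outside, world axes, zero at the start; "ft_torque": the same for the moment, N m; "width": opening from 0.0 (shut) to 1.0 (fully open); "gripper_force": force on a finger pad.
Only numpy, scipy, OpenCV 4.12 (cv2) and the standard library are available. Lean on these libraries where they do the work, as an engineer would, in place of code of your own. Each camera call takes 0.05 s, during which the arm holds its last target. There are 200 camera calls.

TASK

Pick up the yellow tool-chest key fob by its grip and clip its snap hook onto the upright bar of the blue key eye, pressing the sprung gate inward against the bar until the bar is inside the hook and the gate has snapped shut. Without letting go, draw the fob back until the bar sits in the bottom of the hook and keep up a gentle test pull of about 10 N for a second, never forcing anything past 20 N; then lay the clipped hook flat on the bench, let go and move clear. Leave the bottle, the jar, the can and the wrench where they are.

Things in the scene. Friction and masses are not known exactly. Their poses are not given: they have to be found in the camera images.
- hook: Loose key fob with snap hook, about 0.2 kg, lying flat. Origin: centre of the underside of the yellow grip, a block 64 (x) x 28 (y) x 26 (z) mm; take it across its 28 mm. +x runs from grip to bowl (the hook's closed far end), +y is the gate side, +z up. A brass key reaches back to x = -72. The silver hook (z = 0 to 12) stands out of the grip by an amount e that differs each time.
- seat (a point): In the fob's frame (axes the same) x = 118.5, y = 0, z = 6 mm: about where the bar's centre sits when the hook is drawn back; truly at x = 112.5 + e, with e anywhere from 0 to 12 mm, stiff under the forces allowed and not measured: find it by feel. Inner faces: cross bar x = 50 + e, spine y = -18.5, bowl x = 117.5 + e with sloped corners. Bar beyond x = 106 + e: the gate springs shut behind it.
- mouth (a point): In the fob's frame (axes the same) x = 86, y = 14.5, z = 6 mm: crossing here, the bar enters whatever e is. The mouth, on the +y side from x = 50 + e to the nose tip at 97.5 + e, is shut by the gate. The bar's centre may pass from x = 73 + e to 90 + e, in to about y = 1 mm (gate 0.5 to 0.65 rad open), then goes towards +x behind the nose (y = 11 to 18).
- gate (a joint): Angle of the sprung brass gate, rad: 0 shut against the inside of the nose, growing as it is pressed inward (to -y of the hook), at most 0.75. Hinge at x = 49 + e, y = 13.5 mm of the fob's frame; 48 mm long, 6 mm thick; shut, its tip is at y = 9. The spring takes about 3 N at mid-gate to start and 5 to 8 N when open enough for the bar.
- eye: Fixed rigid steel key eye. Origin: on the bench, on the axis of its upright round bar, 10 mm thick, which rises from a foot plate (3 mm thick, x = -32 to 68, y = -22 to 22 mm) and at 68 to 78 mm height bends back along +x into a blue upright block (x = 36 to 60, y = -18 to 18, 82 mm high).
- bar (a point): On the axis of the eye's bar, 35 mm above the bench (axes the eye's). The hook's nose goes into the 31 mm gap between bar and block: hook held level, its +y along the eye's +x and its +x along the eye's -y, so that the fob is on the eye's +y side; the gate is pressed on by moving the hook along the eye's +x, and the test pull is along the eye's +y.
- oil: Bystander: grey plastic bottle with red cap, 60 mm wide, 130 mm high; origin at the centre of its underside. Do not disturb.
- jar: Bystander: amber jar with black lid, 64 mm wide, 90 mm high; origin at the centre of its underside. Do not disturb.
- can: Bystander: can with a red band, 60 mm wide, 100 mm high; origin at the centre of its underside. Do not disturb.
- wrench: Bystander: flat steel wrench 180 mm long, 8 mm thick; origin at its middle, on its underside. Do not disturb.
Not all that is in view belongs to the job. There is more than one size of the hook; the one meant has the size given above.

How it is judged:
By the outcome, as a careful person would: the job done as asked, in the order asked, and still so for the second after the job is handed in, with the robot touching nothing.
It also fails if it takes over 72 s, if anything falls off the work surface, if the arm or the gripper's body presses on something with over 40 N, if the wrist force passes 120 N, or if a joint passes its speed limit or range.

## Working session

There is one attempt and no reset: what is moved stays moved. The work goes in short steps, Python scripts to look and compute and a tool call to move; the robot and the scene stay as the last step left them, time stands still between calls to the robot, and variables do not carry over. Pictures are saved under pics/ and viewed, at most 10 in all, crops included, and the job is handed in when it is done.

Besides the shell and the picture viewer there is one more tool, called after "Request:" as name([rows], argument=value, ...), one row to a line, values as JSON. arm_command: Moves the arm, as the interface text tells. Its arguments: {"type":"object","properties":{"targets":{"type":"array","items":{"type":"array","items":{"type":"array","items":{"type":"number"}}}},"jaw":{"type":"number"},"newtons":{"type":"number"}},"required":["targets"]}

```bash
ls; mkdir -p pics; python3 - <<'E'
from cell import arm
import cv2,numpy as np
s=arm.observe();print(s)
ims=[]
for n in("top","scene"):
    d=arm.get_image(n);np.savez(f"{n}0.npz",**d)
    print(n,d["fx"],d["cx"],d["cy"],d["xyz"],d["rotation"])
    cv2.imwrite(f"pics/{n}0.png",d["pixels"][...,::-1])
E
```

```text
pics
{'clock': 0.0, 'joints': array([-1.39664256,  0.43523889,  0.02498501,  1.57412163, -0.01156307,
        1.13400341, -0.07510774]), 'dq': array([ 0.00081904,  0.00034038,  0.00075824, -0.00123058, -0.0005505 ,
        0.00022192, -0.00034163]), 'joint_efforts': array([ 1.34552533e-04, -6.67828274e+01,  9.85719413e-01, -3.14476347e+01,
       -6.04704022e-02,  4.23990400e-02,  1.57567652e-04]), 'position': array([0.17070761, 0.60071867, 0.24492574]), 'ee_rot': array([-4.33445936e-01, -3.11150729e+00,  2.55522715e-03]), 'force': array([-0.54798562, -1.13945205, -0.69993852]), 'ft_torque': array([ 0.00602849, -0.02265787,  0.02903276]), 'gripper_force': 0.0, 'width': 0.998103002651523}
top 467.26923355983996 318.3442277006493 199.06954996218298 [0.46850795 0.02188308 1.30784644] [-2.17223848  2.16906852 -0.10014004]
scene 367.65973070814937 316.5220309815492 203.62468133051578 [ 1.16859435 -0.38104226  1.025599  ] [-2.28614876 -1.14367011  0.38742283]
```

View pics/top0.png

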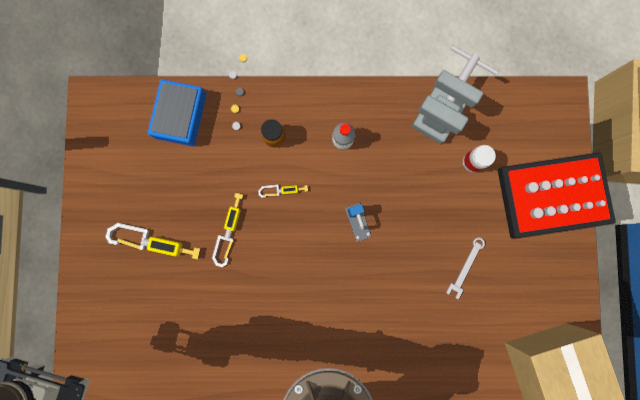

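View pics/scene0.png

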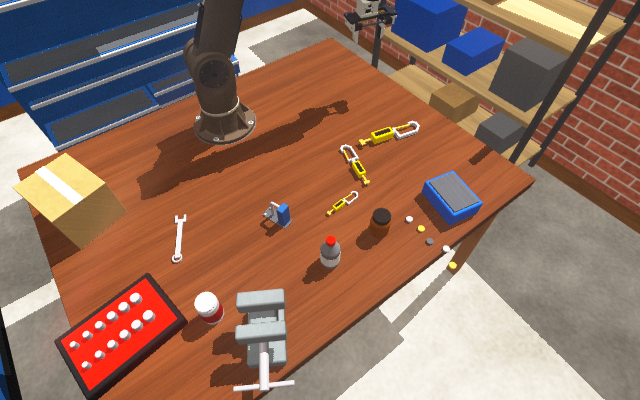

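```bash
cat > h.py <<'E'
import numpy as np,cv2
from scipy.spatial.transform import Rotation as R
def cloud(d):
    z=d["z_map"];v,u=np.mgrid[:z.shape[0],:z.shape[1]]
    P=np.dstack([(u-d["cx"])/d["fx"]*z,(v-d["cy"])/d["fy"]*z,z])
    return P@R.from_rotvec(d["rotation"]).as_matrix().T+d["xyz"]
def hsv(d): return cv2.cvtColor(np.ascontiguousarray(d["pixels"]),cv2.COLOR_RGB2HSV)
def wpts(d,uv,pos,rot,zp):
    """wrist fisheye pixels -> world points on plane z=zp"""
    uv=np.asarray(uv,float).reshape(-1,2)
    x=(uv[:,0]-d["cx"])/d["fx"];y=(uv[:,1]-d["cy"])/d["fy"];r=np.hypot(x,y)+1e-12
    D=np.c_[np.sin(r)*x/r,np.sin(r)*y/r,np.cos(r)]
    T=np.array(d["T_tool_cam"]);Rw=R.from_rotvec(rot).as_matrix()
    D=D@T[:3,:3].T@Rw.T;o=Rw@T[:3,3]+pos
    return o+D*((np.asarray(zp)-o[2])/D[:,2])[:,None]
E
python3 - <<'E'
from h import *
np.set_printoptions(precision=4,suppress=True)
d=dict(np.load("top0.npz"));P=cloud(d);H=hsv(d)
def box(u0,u1,v0,v1):
    m=np.zeros(H.shape[:2],bool);m[v0:v1,u0:u1]=1;return m
yel=(H[...,0]>22)&(H[...,0]<34)&(H[...,1]>150)&(H[...,2]>120)
for nm,b in(("med",box(205,250,185,272)),("big",box(100,205,215,265)),("small",box(255,312,180,200))):
    m=yel&b;p=P[m]
    r=cv2.minAreaRect((p[:,:2]*1000).astype(np.float32));print(nm,m.sum(),p.mean(0),r,np.median(p[:,2]))
b=box(205,250,185,272)&(P[...,2]>0.004);p=P[b];print("med all",cv2.minAreaRect((p[:,:2]*1000).astype(np.float32)),p[:,2].max())
b=box(340,375,195,245)
blue=(H[...,0]>95)&(H[...,0]<125)&(H[...,1]>120)&b
for lo,hi in((.07,.09),(.0,.07)):
    p=P[blue&(P[...,2]>lo)&(P[...,2]<hi)];print("blue",len(p),p.mean(0),cv2.minAreaRect((p[:,:2]*1000).astype(np.float32)))
g=(H[...,1]<70)&(H[...,2]>70)&b
for lo,hi in((-.01,.02),(.055,.09)):
    p=P[g&(P[...,2]>lo)&(P[...,2]<hi)]
    if len(p)>3: print("grey",len(p),p.mean(0),cv2.minAreaRect((p[:,:2]*1000).astype(np.float32)))
c=cv2.resize(d["pixels"][180:280,200:390,::-1],None,fx=4,fy=4,interpolation=cv2.INTER_CUBIC);cv2.imwrite("pics/crop1.png",c)
E
```

```text
med 249 [0.5416 0.2629 0.0197] ((523.9049072265625, 272.3075256347656), (36.09404373168945, 178.40875244140625), 75.56444549560547) 0.022365013427241065
big 452 [0.4595 0.4415 0.0353] ((453.39263916015625, 301.70184326171875), (557.9542846679688, 52.86859130859375), 87.67914581298828) 0.030666561324940167
small 108 [0.6187 0.1004 0.0267] ((565.1578979492188, 54.677913665771484), (193.95309448242188, 63.63197708129883), 36.90647506713867) 0.016230828594271607
med all ((515.1402587890625, 182.8375244140625), (240.37234497070312, 319.4416809082031), 1.4523353576660156) 1.3078464355139139
blue 118 [ 0.5573 -0.0733  0.081 ] ((557.271484375, -73.82699584960938), (23.554269790649414, 35.29841613769531), 18.6680965423584)
blue 16 [ 0.5558 -0.0601  0.0331] ((564.0481567382812, -65.01078796386719), (14.898062705993652, 40.18059158325195), 58.78229904174805)
grey 363 [ 0.5184 -0.0853  0.0023] ((530.6571044921875, -83.46400451660156), (100.79100036621094, 43.65859603881836), 18.45509910583496)
grey 62 [ 0.5285 -0.0838  0.076 ] ((539.1524658203125, -81.92858123779297), (63.27534866333008, 17.574708938598633), 2.88586688041687)
```

View pics/crop1.png

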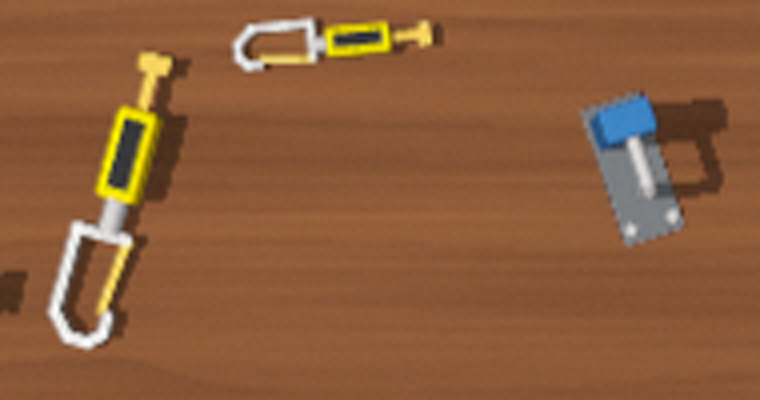

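Request:
arm_command([
  [[-0.0444,-0.0225,0.004,0,0,0],[-0.0444,-0.0225,0.004,0,0,0],[-0.0444,-0.0225,0.004,0,0,0],[-0.0444,-0.0225,0.004,0,0,0],[-0.0444,-0.0225,0.004,0,0,0],[-0.0444,-0.0225,0.004,0,0,0],[-0.0444,-0.0225,0.004,0,0,0],[-0.0444,-0.0225,0.004,0,0,0],[-0.0444,-0.0225,0.004,0,0,0],[-0.0444,-0.0225,0.004,0,0,0]],
], jaw=0.07)

```text
clock: 1.35
position: [0.5373, 0.2622, 0.2053]
ee_rot: [-0.433, -3.111, 0.0]
force: [-0.2, 0.6, -0.3]
width: 0.759
gripper_force: 0.0
```

Request:
arm_command([
  [[0,0,0,0,0,0.17],[0,0,0,0,0,0.17],[0,0,0,0,0,0.18],[0,0,0,0,0,0.18],[0,0,0,0,0,0.18],[0,0,0,0,0,0.18],[0,0,0,0,0,0.18],[0,0,0,0,0,0.18],[0,0,0,0,0,0.18],[0,0,0,0,0,0.18]],
])

```text
clock: 2.6
position: [0.5361, 0.2634, 0.2054]
ee_rot: [-2.695, -1.614, 0.001]
force: [-0.6, 0.3, -0.2]
width: 0.767
gripper_force: 0.0
```

Request:
arm_command([
  [[0,0,0,0,0,0.18],[0,0,0,0,0,0.18],[0,0,0,0,0,0.18],[0,0,0,0,0,0.18],[0,0,0,0,0,0.18],[0,0,0,0,0,0.18],[0,0,0,0,0,0.18],[0,0,0,0,0,0.06],[0,0,0,0,0,0]],
])

```text
clock: 3.72
position: [0.5361, 0.2635, 0.2053]
ee_rot: [3.119, -0.367, -0.001]
force: [-0.2, -0.0, -0.5]
width: 0.762
gripper_force: 0.0
```

```bash
python3 - <<'E'
from cell import arm
from h import *
s=arm.observe();print(s["clock"],s["position"],R.from_rotvec(s["ee_rot"]).as_matrix(),s["joints"])
d=arm.get_image("wrist");print({k:d[k] for k in d if k not in("pixels","z_map")})
np.savez("w1.npz",pos=s["position"],rot=s["ee_rot"],**d)
cv2.imwrite("pics/w1.png",d["pixels"][...,::-1])
E
```

```text
3.725 [0.53607514 0.26349459 0.20530762] [[ 9.72622445e-01 -2.32390175e-01 -6.22008042e-04]
 [-2.32390570e-01 -9.72622322e-01 -6.65049479e-04]
 [-4.50427942e-04  7.91390854e-04 -9.99999585e-01]] [-1.16811017  0.56650239  0.95535897  1.74530176 -0.51270573  1.10285756
 -1.85106618]
{'fx': 309.70691628693146, 'fy': 309.70691628693146, 'cx': 322.7397818099521, 'cy': 196.60499289729788, 'T_tool_cam': array([[ 1.32289365e-04, -9.55466323e-01, -2.95100131e-01,
         8.02549021e-02],
       [ 9.99999730e-01, -8.67502184e-05,  7.29163489e-04,
         1.20227624e-03],
       [-7.22291158e-04, -2.95100148e-01,  9.55466054e-01,
        -1.38721207e-01],
       [ 0.00000000e+00,  0.00000000e+00,  0.00000000e+00,
         1.00000000e+00]])}
```

View pics/w1.png

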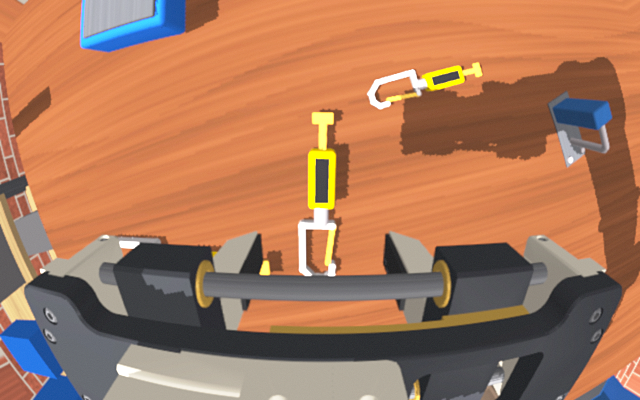

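```bash
python3 - <<'E'
from h import *
np.set_printoptions(precision=4,suppress=True)
d=dict(np.load("w1.npz"));H=hsv(d);px=d["pixels"]
RT=R.from_rotvec(d["rot"]).as_matrix()
def tool(uv,z): return ((wpts(d,uv,d["pos"],d["rot"],z)-d["pos"])@RT)*1000
yel=((H[...,0]>25)&(H[...,0]<34)&(H[...,1]>200)&(H[...,2]>180)).astype(np.uint8)
n,l,st,c=cv2.connectedComponentsWithStats(yel)
for i in range(1,n):
    if st[i,4]>100 and abs(c[i,0]-321)<40:
        v,u=np.nonzero(l==i);t=tool(np.c_[u,v],.026)
        print(i,st[i],cv2.minAreaRect(t[:,:2].astype(np.float32)),t.mean(0))
# silver / brass extents per row
for v in range(110,285,5):
    row=H[v,280:360];P=px[v,280:360].astype(int)
    sil=np.nonzero((row[:,1]<60)&(row[:,2]>120))[0]+280
    bra=np.nonzero((row[:,0]>=17)&(row[:,0]<30)&(row[:,1]>90)&(row[:,2]>150))[0]+280
    print(v,(sil.min(),sil.max(),len(sil)) if len(sil) else None,(bra.min(),bra.max()) if len(bra) else None,tool([[320,v]],.012)[0,:2])
E
```

```text
2 [308 150  28  59 902] ((0.7212142944335938, -0.16535377502441406), (63.60668182373047, 28.060136795043945), 0.7063343524932861) [  2.4712  -0.9109 179.3059]
110 None None [73.6411 -1.4565]
115 None (np.int64(312), np.int64(333)) [68.2768 -1.4614]
120 None (np.int64(312), np.int64(333)) [62.9061 -1.4668]
125 None (np.int64(326), np.int64(326)) [57.5263 -1.4727]
130 None (np.int64(326), np.int64(326)) [52.1345 -1.4791]
135 None (np.int64(318), np.int64(326)) [46.7279 -1.4861]
140 None (np.int64(318), np.int64(326)) [41.3035 -1.4936]
145 None (np.int64(318), np.int64(326)) [35.8584 -1.5016]
150 None (np.int64(310), np.int64(333)) [30.3897 -1.5102]
155 None (np.int64(308), np.int64(336)) [24.8944 -1.5194]
160 None (np.int64(308), np.int64(335)) [19.3693 -1.5291]
165 None (np.int64(308), np.int64(335)) [13.8113 -1.5394]
170 None (np.int64(308), np.int64(335)) [ 8.2171 -1.5503]
175 None (np.int64(308), np.int64(335)) [ 2.5836 -1.5618]
180 None (np.int64(308), np.int64(335)) [-3.0928 -1.5739]
185 None (np.int64(308), np.int64(335)) [-8.8154 -1.5866]
190 None (np.int64(308), np.int64(335))
[... 609 characters left out ...]
) [-69.4433  -1.7521]
240 (np.int64(299), np.int64(305), 7) (np.int64(327), np.int64(333)) [-75.943  -1.773]
245 (np.int64(299), np.int64(305), 7) (np.int64(327), np.int64(332)) [-82.5423  -1.7947]
250 (np.int64(299), np.int64(305), 7) (np.int64(326), np.int64(332)) [-89.2471  -1.8174]
255 (np.int64(299), np.int64(305), 7) (np.int64(325), np.int64(331)) [-96.0634  -1.841 ]
260 (np.int64(299), np.int64(333), 9) None [-102.9978   -1.8656]
265 (np.int64(299), np.int64(335), 15) (np.int64(325), np.int64(327)) [-110.0569   -1.8912]
270 (np.int64(299), np.int64(335), 21) None [-117.2481   -1.9179]
275 (np.int64(304), np.int64(334), 20) None [-124.5788   -1.9457]
280 None None [-132.0572   -1.9747]
```

```bash
python3 - <<'E'
from h import *
np.set_printoptions(precision=1,suppress=True)
d=dict(np.load("w1.npz"))
RT=R.from_rotvec(d["rot"]).as_matrix()
for u,a,b in((312,218,236),(332,252,266)):
  for v in range(a,b): print(u,v,d["pixels"][v,u],0.7-((wpts(d,[[u,v+.0]],d["pos"],d["rot"],.012)-d["pos"])@RT*1000)[0,0])
t=dict(np.load("top0.npz"));P=cloud(t);H=hsv(t)
m=(H[...,1]<90)&(H[...,2]>130);m[:,:205]=0;m[:,245:]=0;m[:232]=0;m[272:]=0
v,u=np.nonzero(m)
D=np.c_[(u-t["cx"])/t["fx"],(v-t["cy"])/t["fy"],np.ones(len(u))]@R.from_rotvec(t["rotation"]).as_matrix().T
p=t["xyz"]+D*((.012-t["xyz"][2])/D[:,2])[:,None]
q=(p-[0.5368,0.2635,0])[:,:2]*1000  # approx grip centre
ax=-RT[:2,0];ay=RT[:2,1]
s=np.c_[q@ax,q@ay];print(len(s),s.min(0),s.max(0))
Y=(H[...,0]>22)&(H[...,0]<34)&(H[...,1]>150)&(H[...,2]>120);Y[:,:205]=0;Y[:,245:]=0;Y[:204]=0;Y[238:]=0
v,u=np.nonzero(Y);D=np.c_[(u-t["cx"])/t["fx"],(v-t["cy"])/t["fy"],np.ones(len(u))]@R.from_rotvec(t["rotation"]).as_matrix().T
p=t["xyz"]+D*((.026-t["xyz"][2])/D[:,2])[:,None];q=(p-[0.5368,0.2635,0])[:,:2]*1000
s=np.c_[q@ax,q@ay];print(s.min(0),s.max(0))
E
```

```text
312 218 [149  91  63] 48.72216098207102
312 219 [144 111  98] 49.95650921356924
312 220 [151 137 132] 51.19397554894188
312 221 [162 157 155] 52.43459773227144
312 222 [207 200 201] 53.67841383241146
312 223 [255 255 255] 54.925462248087605
312 224 [255 255 255] 56.17578171307575
312 225 [255 255 255] 57.429411301458785
312 226 [255 255 255] 58.686390432962725
312 227 [255 255 255] 59.94675887837495
312 228 [255 255 255] 61.21055676504594
312 229 [215 181 170] 62.47782458247474
312 230 [139  80  51] 63.748603187982546
312 231 [177 103  63] 65.02293381247357
312 232 [201 120  74] 66.30085806628692
312 233 [207 124  79] 67.58241794514001
312 234 [202 121  75] 68.86765583616612
312 235 [196 116  73] 70.15661452404758
332 252 [230 160  65] 92.68969706642054
332 253 [195 129  62] 94.05344817104023
332 254 [168 109  55] 95.42181745825323
332 255 [150  97  57] 96.79485711701817
332 256 [132  82  49] 98.17261988867165
332 257 [122  73  50] 99.55515907575561
332 258 [116  71  52] 100.94252855099857
332 259 [125  95  90] 102.33478276645532
332 260 [147 137 144] 103.73197676280665
332 261 [154 152 159] 105.13416617882457
332 262 [161 158 164] 106.54140726100529
332 263 [222 218 223] 107.95375687337432
332 264 [255 255 255] 109.37127250746603
332 265 [255 255 255] 110.79401229248444
234 [ 36.6 -32.1] [134.6  13.6]
[-42.1 -17.3] [30.9 14.7]
```

Request:
arm_command([
  [[-0.0143,0,0.04,0,0,0],[0,0,0.045,0,0,0],[0,0,0.045,0,0,0],[0,0,0.03,0,0,0],[0,0,0.015,0,0,0],[0,0,0.008,0,0,0],[0,0,0,0,0,0]],
])

```text
clock: 4.65
position: [0.5228, 0.2669, 0.0231]
ee_rot: [-3.12, 0.368, -0.001]
force: [-0.1, -0.8, -0.5]
width: 0.762
gripper_force: 0.0
```

Request:
arm_command([
  [[0,0,0,0,0,0],[0,0,0,0,0,0],[0,0,0,0,0,0],[0,0,0,0,0,0],[0,0,0,0,0,0],[0,0,0,0,0,0]],
], jaw=0, newtons=55)

```text
clock: 5.4
position: [0.5226, 0.2669, 0.0228]
ee_rot: [-3.12, 0.369, -0.0]
force: [0.4, 0.8, 2.5]
width: 0.3
gripper_force: 54.7
```

Request:
arm_command([
  [[0,0,-0.02,0,0,0],[0,0,-0.04,0,0,0],[0,0,-0.04,0,0,0],[0,0,0,0,0,-0.178],[0,0,0,0,0,-0.178],[0,0,0,0,0,-0.178],[0,0,0,0,0,-0.178],[0,0,0,0,0,-0.178],[0,0,0,0,0,-0.178],[0,0,0,0,0,-0.178]],
])

```text
clock: 6.65
position: [0.5227, 0.2662, 0.1238]
ee_rot: [2.744, 1.528, 0.001]
force: [0.0, 0.0, -2.6]
width: 0.301
gripper_force: 54.7
```

Request:
arm_command([
  [[0,0,0,0,0,-0.178],[0,0,0,0,0,-0.178],[0,0,0,0,0,-0.178],[0,0,0,0,0,-0.178],[0,0,0,0,0,-0.178],[0,0,0,0,0,0],[0,0,0,0,0,0]],
])

```text
clock: 7.52
position: [0.5227, 0.2664, 0.1232]
ee_rot: [1.832, 2.552, 0.0]
force: [0.3, -0.2, -2.1]
width: 0.301
gripper_force: 54.7
```

Request:
arm_command([
  [[-0.0367,-0.0234,0,0,0,0],[-0.0367,-0.0234,0,0,0,0],[-0.0367,-0.0234,0,0,0,0],[-0.0367,-0.0234,0,0,0,0],[-0.0367,-0.0234,0,0,0,0],[-0.0367,-0.0234,0,0,0,0],[-0.0367,-0.0234,0,0,0,0],[0,0,0,0,0,0],[0,0,0,0,0,0]],
])

```text
clock: 8.65
position: [0.4511, -0.029, 0.1229]
ee_rot: [1.829, 2.554, 0.001]
force: [-0.2, -0.4, -1.4]
width: 0.303
gripper_force: 54.7
```

```bash
python3 - <<'E'
from cell import arm
from h import *
s=arm.observe();print(s["clock"],s["position"],s["ee_rot"],s["joints"],s["force"])
d=arm.get_image("wrist");np.savez("w2.npz",pos=s["position"],rot=s["ee_rot"],**d)
t=arm.get_image("top");np.savez("top2.npz",**t)
c=cv2.resize(t["pixels"][180:280,290:410,::-1],None,fx=3,fy=3,interpolation=cv2.INTER_CUBIC)
o=np.zeros((400+300,640,3),np.uint8);o[:400]=d["pixels"][...,::-1];o[400:,:360]=c
cv2.imwrite("pics/w2.png",cv2.resize(o,None,fx=.85,fy=.85))
E
```

```text
8.65 [ 0.45105686 -0.02899714  0.12294723] [1.82903239e+00 2.55396607e+00 8.37528983e-04] [-0.3191459   0.32187528  0.33146579  2.14731732 -0.16196287  0.69478618
  0.44906977] [-0.22282957 -0.39069012 -1.43510307]
```

View pics/w2.png

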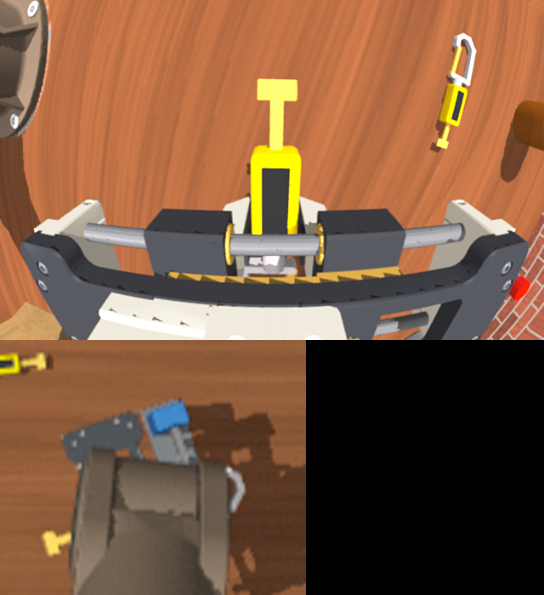

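Request:
arm_command([
  [[0,0,0.025,0,0,0],[0,0,0.03,0,0,0],[0,0,0.018,0,0,0],[0,0.008,0,0,0,0],[0,0.006,0,0,0,0],[0,0.003,0,0,0,0],[0,0,0,0,0,0],[0,0,0,0,0,0]],
])

```text
clock: 9.75
position: [0.4668, -0.0239, 0.05]
ee_rot: [1.827, 2.556, 0.0]
force: [-0.4, 0.6, -1.7]
width: 0.299
gripper_force: 54.7
```

Request:
arm_command([
  [[0,0.001,0,0,0,0],[0,0.001,0,0,0,0],[0,0.001,0,0,0,0],[0,0.001,0,0,0,0]],
])

```text
clock: 10.25
position: [0.4701, -0.0227, 0.0496]
ee_rot: [-1.827, -2.555, 0.001]
force: [-1.1, -1.2, -1.5]
width: 0.299
gripper_force: 54.7
```

Request:
arm_command([
  [[0,0.001,0,0,0,0],[0,0.001,0,0,0,0],[0,0.001,0,0,0,0]],
])

```text
clock: 10.62
position: [0.4732, -0.0218, 0.0496]
ee_rot: [-1.827, -2.555, 0.001]
force: [-2.2, -1.6, -2.3]
width: 0.303
gripper_force: 54.8
```

Request:
arm_command([
  [[0,0.001,0,0,0,0],[0,0.001,0,0,0,0],[0,0.001,0,0,0,0]],
])

```text
clock: 11.0
position: [0.4761, -0.0206, 0.0496]
ee_rot: [-1.826, -2.556, 0.0]
force: [-3.0, -0.9, -1.5]
width: 0.303
gripper_force: 54.8
```

Request:
arm_command([
  [[0,0.001,0,0,0,0],[0,0.001,0,0,0,0],[0,0.001,0,0,0,0]],
])

```text
clock: 11.38
position: [0.479, -0.0196, 0.0497]
ee_rot: [-1.826, -2.556, 0.0]
force: [-3.8, -1.4, -2.9]
width: 0.299
gripper_force: 54.8
```

Request:
arm_command([
  [[0,0.001,0,0,0,0],[0,0.001,0,0,0,0],[0,0.001,0,0,0,0]],
])

```text
clock: 11.75
position: [0.4819, -0.0186, 0.0497]
ee_rot: [-1.826, -2.556, 0.0]
force: [-4.3, -1.2, -2.4]
width: 0.299
gripper_force: 54.8
```

Request:
arm_command([
  [[0,0.001,0,0,0,0],[0,0.001,0,0,0,0],[0,0.001,0,0,0,0]],
])

```text
clock: 12.12
position: [0.4846, -0.0176, 0.0496]
ee_rot: [-1.826, -2.556, 0.0]
force: [-5.1, -1.5, -1.8]
width: 0.301
gripper_force: 54.8
```

Request:
arm_command([
  [[0,0.001,0,0,0,0],[0,0.001,0,0,0,0],[0,0,0,0,0,0]],
])

```text
clock: 12.5
position: [0.4865, -0.0168, 0.0496]
ee_rot: [-1.826, -2.556, 0.0]
force: [-4.7, -0.2, -2.3]
width: 0.305
gripper_force: 54.8
```

```bash
python3 - <<'E'
from cell import arm
from h import *
d=arm.get_image("scene")
t=arm.get_image("top")
c=cv2.resize(d["pixels"][170:260,230:350,::-1],None,fx=5,fy=5,interpolation=cv2.INTER_CUBIC)
cv2.imwrite("pics/s3.png",c);print(arm.observe()["force"])
E
```

```text
[-4.69554097 -0.52485638 -2.1570048 ]
```

View pics/s3.png

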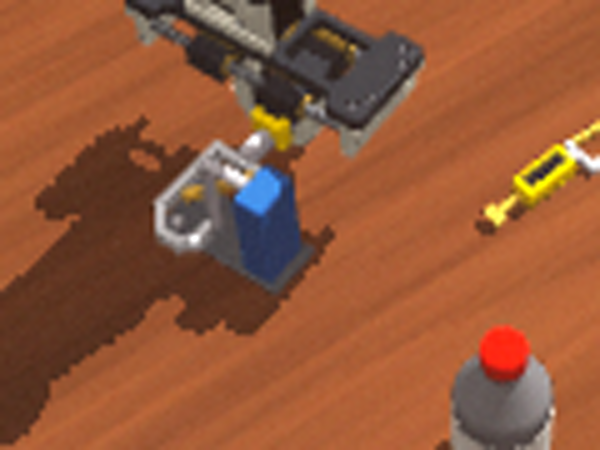

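Request:
arm_command([
  [[0,0.001,0,0,0,0],[0.001,0,0,0,0,0],[0.002,0,0,0,0,0],[0.002,0,0,0,0,0],[0.002,0,0,0,0,0]],
])

```text
clock: 13.22
position: [0.4856, -0.0099, 0.0498]
ee_rot: [1.826, 2.556, 0.0]
force: [-4.1, -1.0, -1.3]
width: 0.298
gripper_force: 54.8
```

Request:
arm_command([
  [[0.002,0,0,0,0,0],[0.002,0,0,0,0,0],[0.002,0,0,0,0,0],[0.002,0,0,0,0,0]],
])

```text
clock: 13.72
position: [0.483, -0.0024, 0.0498]
ee_rot: [1.826, 2.556, 0.0]
force: [-2.9, -0.3, -2.4]
width: 0.304
gripper_force: 54.8
```

Request:
arm_command([
  [[0.002,0,0,0,0,0],[0.002,0,0,0,0,0],[0.002,0,0,0,0,0]],
])

```text
clock: 14.1
position: [0.481, 0.0036, 0.0498]
ee_rot: [1.826, 2.556, 0.001]
force: [-2.1, 0.7, -2.1]
width: 0.299
gripper_force: 54.7
```

Request:
arm_command([
  [[0.0015,0,0,0,0,0],[0.0015,0,0,0,0,0],[0.001,0,0,0,0,0]],
])

```text
clock: 14.48
position: [0.4802, 0.0069, 0.0499]
ee_rot: [1.826, 2.555, 0.001]
force: [0.3, -0.4, -1.4]
width: 0.304
gripper_force: 54.7
```

Request:
arm_command([
  [[0.001,0,0,0,0,0],[0.001,0,0,0,0,0]],
])

```text
clock: 14.72
position: [0.479, 0.0088, 0.0498]
ee_rot: [1.827, 2.556, 0.0]
force: [0.3, 0.4, -1.4]
width: 0.299
gripper_force: 54.7
```

Request:
arm_command([
  [[0.001,0,0,0,0,0],[0,0,0,0,0,0]],
])

```text
clock: 14.98
position: [0.4786, 0.0098, 0.0497]
ee_rot: [-1.826, -2.556, -0.0]
force: [-0.1, 0.6, -2.4]
width: 0.299
gripper_force: 54.7
```

Request:
arm_command([
  [[0.001,0,0,0,0,0],[0.0005,0,0,0,0,0]],
])

```text
clock: 15.22
position: [0.4781, 0.0113, 0.0497]
ee_rot: [-1.827, -2.556, -0.0]
force: [0.5, -0.4, -1.4]
width: 0.305
gripper_force: 54.7
```

Request:
arm_command([
  [[0.0005,0,0,0,0,0],[0.0005,0,0,0,0,0]],
])

```text
clock: 15.48
position: [0.4778, 0.0122, 0.0497]
ee_rot: [1.827, 2.556, 0.0]
force: [1.1, 0.4, -1.5]
width: 0.302
gripper_force: 54.7
```

Request:
arm_command([
  [[0.0005,0,0,0,0,0],[0.0003,0,0,0,0,0]],
])

```text
clock: 15.72
position: [0.4775, 0.0129, 0.0497]
ee_rot: [-1.826, -2.556, -0.0]
force: [-0.2, 0.4, -2.0]
width: 0.299
gripper_force: 54.7
```

Request:
arm_command([
  [[0.0005,0,0,0,0,0],[0.0003,0,0,0,0,0]],
])

```text
clock: 15.98
position: [0.4773, 0.0137, 0.0497]
ee_rot: [1.826, 2.556, 0.0]
force: [-0.3, -0.2, -2.1]
width: 0.304
gripper_force: 54.7
```

Request:
arm_command([
  [[0.0005,0,0,0,0,0],[0.0003,0,0,0,0,0]],
])

```text
clock: 16.23
position: [0.4771, 0.0142, 0.0498]
ee_rot: [1.826, 2.556, 0.0]
force: [1.2, -1.4, -2.4]
width: 0.298
gripper_force: 54.7
```

Request:
arm_command([
  [[0.0004,0,0,0,0,0],[0.0002,0,0,0,0,0]],
])

```text
clock: 16.48
position: [0.4771, 0.0143, 0.0498]
ee_rot: [1.827, 2.555, -0.0]
force: [1.6, -4.9, -2.7]
width: 0.302
gripper_force: 54.7
```

Request:
arm_command([
  [[0.0004,0,0,0,0,0],[0,0,0,0,0,0]],
])

```text
clock: 16.73
position: [0.4771, 0.0144, 0.0498]
ee_rot: [1.827, 2.554, -0.0]
force: [2.2, -6.0, -3.2]
width: 0.297
gripper_force: 54.7
```

Request:
arm_command([
  [[0.0003,0,0,0,0,0],[0.0002,0,0,0,0,0]],
])

```text
clock: 16.98
position: [0.4771, 0.0145, 0.0499]
ee_rot: [1.827, 2.553, -0.0]
force: [2.9, -8.1, -3.3]
width: 0.301
gripper_force: 54.7
```

Request:
arm_command([
  [[0.0002,0,0,0,0,0],[0,0,0,0,0,0]],
])

```text
clock: 17.23
position: [0.4771, 0.0145, 0.0498]
ee_rot: [1.827, 2.553, -0.001]
force: [1.6, -8.3, -2.3]
width: 0.3
gripper_force: 54.7
```

Request:
arm_command([
  [[0.0003,0,0,0,0,0],[0,0,0,0,0,0]],
])

```text
clock: 17.48
position: [0.4771, 0.0145, 0.0499]
ee_rot: [1.827, 2.553, -0.001]
force: [4.4, -8.4, -3.3]
width: 0.301
gripper_force: 54.7
```

Request:
arm_command([
  [[0,0,0,0,0,0],[0,0,0,0,0,0],[0,0,0,0,0,0],[0,0,0,0,0,0],[0,0,0,0,0,0]],
])

```text
clock: 18.1
position: [0.4771, 0.0145, 0.0499]
ee_rot: [1.827, 2.553, -0.001]
force: [2.6, -8.6, -3.1]
width: 0.3
gripper_force: 54.7
```

Request:
arm_command([
  [[0,0,0,0,0,0],[0,0,0,0,0,0],[0,0,0,0,0,0],[0,0,0,0,0,0],[0,0,0,0,0,0]],
])

```text
clock: 18.73
position: [0.4772, 0.0145, 0.0499]
ee_rot: [1.828, 2.553, -0.001]
force: [2.9, -9.4, -2.5]
width: 0.3
gripper_force: 54.7
```

Request:
arm_command([
  [[0.0002,0,0,0,0,0],[0,0,0,0,0,0],[0,0,0,0,0,0],[0,0,0,0,0,0],[0,0,0,0,0,0]],
])

```text
clock: 19.35
position: [0.4771, 0.0146, 0.0499]
ee_rot: [1.828, 2.552, -0.001]
force: [2.7, -10.0, -3.0]
width: 0.301
gripper_force: 54.7
```

Request:
arm_command([
  [[0,0,0,0,0,0],[0,0,0,0,0,0],[0,0,0,0,0,0],[0,0,0,0,0,0],[0,0,0,0,0,0],[0,0,0,0,0,0]],
])

```text
clock: 20.1
position: [0.4772, 0.0145, 0.0499]
ee_rot: [1.828, 2.552, -0.001]
force: [3.1, -9.7, -3.6]
width: 0.303
gripper_force: 54.7
```

```bash
python3 - <<'E'
from cell import arm
from h import *
s=arm.observe();print(s["force"],s["ft_torque"],s["clock"])
d=arm.get_image("scene")
c=cv2.resize(d["pixels"][170:250,240:320,::-1],None,fx=7,fy=7,interpolation=cv2.INTER_CUBIC)
cv2.imwrite("pics/s4.png",c)
E
```

```text
[ 3.1207278  -9.68805821 -3.64325537] [-2.01671615 -0.58682381 -0.05076388] 20.1
```

View pics/s4.png

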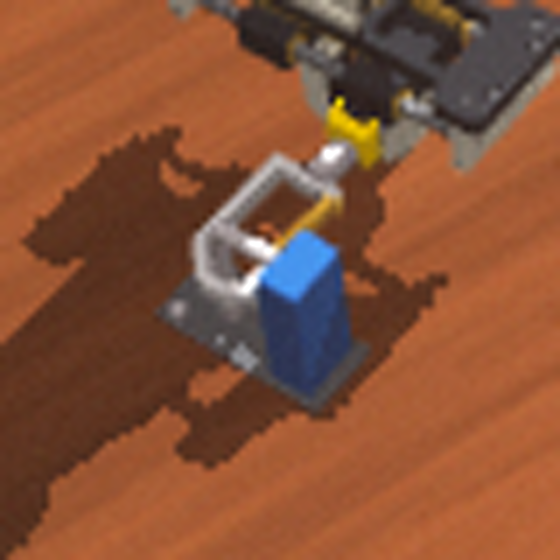

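Request:
arm_command([
  [[-0.0015,0,0,0,0,0],[-0.0015,0,0,0,0,0],[-0.0005,0,0.003,0,0,0],[0,0,0.006,0,0,0],[0,0,0.006,0,0,0],[0,0,0.004,0,0,0],[0,0,0.002,0,0,0],[0,0,0.001,0,0,0],[0,0,0,0,0,0]],
])

```text
clock: 21.28
position: [0.4775, 0.0132, 0.0278]
ee_rot: [1.826, 2.556, 0.0]
force: [0.0, 0.2, -1.3]
width: 0.301
gripper_force: 54.7
```

Request:
arm_command([
  [[0,0,0.0005,0,0,0],[0,0,0.0005,0,0,0]],
])

```text
clock: 21.52
position: [0.4775, 0.0132, 0.0268]
ee_rot: [1.826, 2.556, 0.0]
force: [-0.2, -0.6, -3.0]
width: 0.305
gripper_force: 54.7
```

Request:
arm_command([
  [[0,0,0,0,-0.012,0],[0,0,0.001,0,-0.011,0],[0,0,0.001,0,0,0],[0,0,0,0,0,0]],
])

```text
clock: 22.02
position: [0.4773, 0.0132, 0.0246]
ee_rot: [1.815, 2.541, -0.021]
force: [0.4, 0.2, -2.2]
width: 0.297
gripper_force: 54.7
```

Request:
arm_command([
  [[0,0,0.0005,0,0,0],[0,0,0,0,0,0]],
])

```text
clock: 22.28
position: [0.4774, 0.013, 0.0242]
ee_rot: [1.816, 2.541, -0.021]
force: [-0.6, -0.4, -2.8]
width: 0.299
gripper_force: 54.7
```

Request:
arm_command([
  [[0,0,0,0,0,0],[0,0,0,0,0,0],[0,0,0,0,0,0],[0,0,0,0,0,0]],
], jaw=0.06)

```text
clock: 22.78
position: [0.4775, 0.0131, 0.0243]
ee_rot: [1.816, 2.541, -0.021]
force: [0.3, -0.4, 0.3]
width: 0.639
gripper_force: 0.0
```

Request:
arm_command([
  [[0,0,-0.01,0,0,0],[0,0,-0.03,0,0,0],[0,0,-0.05,0,0,0],[0,0,-0.05,0,0,0],[0.02,-0.05,-0.02,0,0,0],[0.02,-0.05,0,0,0,0],[0.02,-0.05,0,0,0,0],[0,0,0,0,0,0],[0,0,0,0,0,0]],
])

```text
clock: 23.9
position: [0.3156, 0.025, 0.1835]
ee_rot: [1.815, 2.54, -0.018]
force: [0.9, -0.2, 0.5]
width: 0.651
gripper_force: 0.0
```

```bash
python3 - <<'E'
from cell import arm
from h import *
s=arm.observe();print(s["force"],s["position"],s["clock"])
d=arm.get_image("scene");d0=np.load("scene0.npz")
a=cv2.resize(d["pixels"][165:250,230:340,::-1],None,fx=5,fy=5,interpolation=cv2.INTER_CUBIC)
cv2.imwrite("pics/s5.png",a)
for n,(u,v) in dict(oil=(330,250),jar=(381,222),can=(207,308),wrench=(179,238)).items():
    q=np.s_[v-25:v+25,u-18:u+18];print(n,np.abs(d["pixels"][q].astype(int)-d0["pixels"][q]).mean())
E
```

```text
[ 0.91250027 -0.20824673  0.46790174] [0.31556148 0.02497927 0.18351884] 23.9
oil 1.8603703703703705
jar 1.9277777777777778
can 1.5648148148148149
wrench 27.521296296296295
```

View pics/s5.png

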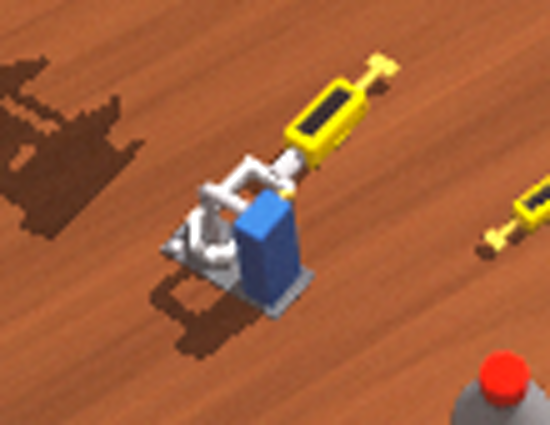

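The fob lies flat with the bar inside the closed hook. The pixel change at the wrench fits the arm's shadow, since the arm never went near it.

```bash
python3 -c "
from cell import arm
print(arm.sign_off())"
```

```text
the job is handed in; nothing more can be done
None
```

The yellow fob is clipped on the blue eye's bar with its gate shut. I held a test pull of about 10 N for over a second, laid it flat on the bench, let go, moved the arm clear and handed the job in at about 24 s on the robot's clock. The bottle, jar and can are unchanged in the camera; the wrench's patch of the image differs, most likely from the arm's shadow, as the arm never went near it.

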